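# Hang the brayer in its stand

## Task

The small red-handled ink brayer has been pushed roller-first under the low shelf. Draw it out by its handle, lay it down on the open bench clear of the shelf and let go, then take it again by its roller end and hang it in the empty stand: lower it handle-first through the collar, without letting it fall, and have it turned so that its crossbar settles down into both brass V notches, roller up. Leave the other things where they are.

Things in the scene. Friction and masses are not known exactly. Their poses are not given: they have to be found in the camera images.
- brayer: Loose red-handled ink brayer, 0.2-0.4 kg, rigid. Origin: middle of its crossbar; own x from handle to roller, y along crossbar and roller. Crossbar: steel rod 8 dia x 55 mm. Same either way up (half turn about x). Starts lying level, axis 22 mm up, head under the shelf, some 65 to 100 mm of handle sticking out, roughly square to the shelf's front.
- brayer_tail (a point): Tapered tail end of the brayer's handle, on its axis (brayer x -115 mm); axes as the brayer's. Handle: round, 20 mm diameter, red from x -115 to -24, then a 17 mm brass ferrule up to the crossbar at 0. Nothing holds the handle up: the head, heavy, rests on the bench and the handle floats level 12 mm above it.
- brayer_nose (a point): Roller end of the brayer, on its axis (brayer x +55 mm); axes as the brayer's. Head: two flat steel cheeks 5 mm thick, outer faces 55 mm apart (y +-27.5), x 21 to 55, z +-22 mm, joined to the crossbar by arms 20 mm high; fixed between them a black roller 38 dia x 43 mm, axis at x 38. Centre of mass about x 26. Lies level on its cheeks.
- shelf: Fixed low wooden shelf, 170 mm deep (own x), 260 mm wide (own y). Board underside 58 mm, top 70 mm above the bench; closed at back and sides (walls 10-12 mm), open at the front, own -x. Two ink cans stand on its back half. Origin on the bench under its middle.
- shelf_mouth (a point): Middle of the shelf's open front edge, at bench height. Axes as the shelf's: own -x points out of the shelf.
- stand_a: The empty fixed stand. Origin on the bench on the collar's vertical axis. Base plate (x -35 to 65, y +-50, 12 mm high) and column (x 37 to 51, y +-15, top 146 mm). Aluminium collar: bore 26 mm, outside 38 mm, from 120 to 150 mm above the bench. On its rim, at own y +-17 mm, two brass V notches, 4.5 mm thick, tops 164 mm up, walls 30 degrees off vertical, mouth about 18 mm.
- seat (a point): Where the middle of the crossbar sits when the brayer hangs home in the empty stand: on the collar's axis, 156 mm above the bench. Axes as the stand's: z up, y along the line of the two notches. A crossbar resting across the tops of the notches is 12 mm higher.
- stand_b: The other fixed stand, same make, occupied by the blue-handled brayer.
- brayer_b: Blue-handled brayer hanging in the other stand, otherwise identical; leave it. Origin and axes as the red one's.
- can_a: Ink can with yellow band, 60 mm diameter, 70 mm high, on the shelf. Origin under its middle.
- can_b: Ink can with blue band, 60 mm diameter, 70 mm high, on the shelf. Origin under its middle.
- tumbler: Steel tumbler with blue lid, 75 mm diameter, 142 mm high, far side of the bench. Origin under its middle.
- tape: Roll of blue tape, 100 mm outside diameter, 25 mm high, lying flat. Origin under its middle.
- gouge_a: Wood gouge with pale handle, 140 mm long (own x), 18 mm wide, 16 mm high, lying on the bench. Origin under its middle.
- gouge_b: Wood gouge with dark handle, same size. Origin under its middle.
There are look-alikes about, which are no part of the job. What is shaped like the brayer but orange or pink is not meant. What is shaped like the stand_a but green or orange is not meant.

How it is judged (in metres and radians):
On the way:
1. the brayer lies on the open bench, wholly clear of the shelf's front (its roller end at least 10 mm out), let go and at rest (x of brayer_nose in the frame of shelf_mouth below -0.01 m and height (world z) of brayer below 0.04 m and contact force between the fingers and brayer below 0.1 N and linear speed of brayer below 0.03 m/s), for 0.2 s.
At the end, for the whole second after the job is handed in: The red-handled brayer hangs in the empty stand, roller up: crossbar middle within 6 mm sideways and 4 mm in height of the seat, crossbar within 0.15 rad of the line of the notches, tool within 0.21 rad of upright, released and at rest (horizontal distance between brayer and seat below 0.006 m and z of brayer in the frame of seat between -0.004 and 0.004 m and angle between brayer's own x axis and vertical below 0.21 rad and angle between the y axis of brayer and the y axis of seat, either way round below 0.15 rad and contact force between the fingers and brayer below 0.1 N and linear speed of brayer below 0.02 m/s); the robot touches nothing.
It fails at once if the brayer is let fall: faster than 0.6 m/s within 30 mm of the empty stand's collar axis (horizontal distance between brayer and seat below 0.03 m and linear speed of brayer above 0.6 m/s).
It fails at once if the blue-handled brayer is moved more than 20 mm (distance of brayer_b from where it was at the start of the episode above 0.02 m).
It fails at once if a can, the tumbler, the tape or a gouge is moved more than 30 mm (distance of any of can_a, can_b, tumbler, tape, gouge_a, gouge_b from where it was at the start of the episode above 0.03 m).
It also fails if it takes over 72 s, if anything falls off the work surface, if the arm or the gripper's body presses on something with over 40 N, if the wrist force passes 120 N, or if a joint passes its speed limit or range.

## Robot

A 6-joint arm with a two-finger parallel gripper is mounted at the origin on the work surface. World frame = base frame: x ahead of the robot, y to its left, z up, the work surface at z = 0. Lengths are in mm, angles in rad, forces in N, time in s.
With the tool pointing down it reaches from about 350 to 975 mm from the base axis. Payload 7.1 kg.
Tool frame: the origin (TCP) lies at the very end of the fingers, on their centre line; the grasp point (between the pads) lies 19 mm behind it (ctrl.pinch_z is the distance from the TCP to the grasp point, in mm); z points along the fingers, y is the direction in which the jaws open and shut (so a half turn about z gives the same grasp; the last joint's range is limited). The gripper opens to 88 mm and grips with 3 to 60 N. Pads are 20 mm wide; open, the fingers measure 115 mm over their backs; the gripper's body (75 mm by 178 mm) begins 61 mm behind the grasp point.
Start: joints at [1.236, 0.423, 1.63, -0, 1.089, -0.019], TCP at [194.079, 594.086, 222.675] pointing down, gripper open.
Joint ranges: [-3, 3], [-0.9, 2.11], [0.09, 2.58], [-1.31, 4.45], [0.11, 2.69], [-2.54, 2.54]. Speed limits (rad/s): [2.39, 2.39, 3.01, 3.14, 3.14, 3.14].

## Interface

Orientations are given as a rotation vector (axis times angle).
In Python, from workcell import ctrl gives the robot as it stands.
- The arm moves only by the shell command python3 -m inch 'ROWS' [OPENING]. ROWS is JSON, a list of rows, each an object with "xyz": the shift along the tool's x, y, z in cm, a list of three; "spin": the turn about the tool's z in degrees. A call has 1 to 20 rows; each row is the pose to reach, as a shift and turn from the pose measured when the call began, along the tool's axes at that moment; what a row does not reach only later rows make up. A row lasts 1/10 s, in which the tool goes at most 50 mm and 8.59 degrees, less where a joint would pass 70% of its speed; a pose out of reach is approached as far as the arm can. A call with a gripper value outside its range is refused whole. OPENING is the closure, from 0 (fully open) to 1 (shut), set as the call begins (- or left out, the last holds). The fingers move at their own pace and stop on an object; the grip force is fixed at half the most. Time passes only in rows, so rows that repeat a pose let the fingers close. It gives the time, the measured TCP pose, the force and the opening at its end, in the units of the state.
- ctrl.get_obs(): the state, without advancing time (a new reading comes with each control period).
- ctrl.get_image(name): name is "scene" or "top" or "wrist"; returns the picture (420x560x3 uint8, red, green, blue); there is no depth.
- ctrl.camera_info(name): a dict with "camera_matrix" (3x3 intrinsics, pixels), "R" (3x3) and "t" (3): a world point X has camera coordinates R X + t; the wrist camera has in their place "hand_eye" (4x4, takes a point from camera to tool coordinates, whose origin is the TCP and whose axes are the flange's). Camera axes: x right, y down, z forward; pixel columns grow to the right and rows downward; lengths in mm; the calibration is good to about 2 mm. A picture is of the moment at which its call begins: read the wrist's pose just before it. camera_info takes no time and is no camera call.
- ctrl.close_job(): hands the job in, once; it reports no verdict.
The state is a dict: "t": time; "qpos": joint angles; "qvel": joint speeds; "joint_torque": joint torques, N m; "ee_pos": TCP position; "orientation": TCP orientation; "ft_force": force on the tool from outside, world axes, zero at the start; "moment": the same for the moment, N m; "width": finger opening in mm.
Only numpy, scipy, OpenCV 4.12 (cv2) and the standard library are available. Lean on these libraries where they do the work, as an engineer would, in place of code of your own. Each camera call takes 0.05 s, during which the arm holds its last target. There are 200 camera calls.

## Working session

There is one attempt and no reset: what is moved stays moved. The work goes in short steps, Python scripts to look and compute and a shell command to move; the robot and the scene stay as the last step left them, time stands still between calls to the robot, and variables do not carry over. Pictures are saved under pics/ and viewed, about 8 in all and at most 12, crops included, and the job is handed in when it is done.

```bash
mkdir -p pics; ls
python3 - <<'E'
from workcell import ctrl
import cv2,numpy as np
o=ctrl.get_obs();print({k:np.round(v,3).tolist() for k,v in o.items()})
for n in("scene","top","wrist"):
    im=ctrl.get_image(n);cv2.imwrite(f"pics/{n}0.png",im[:,:,::-1]);print(n,{k:np.round(v,3).tolist() for k,v in ctrl.camera_info(n).items() if not isinstance(v,str)})
a=[cv2.imread(f"pics/{n}0.png") for n in("scene","top")]
cv2.imwrite("pics/s0.png",cv2.resize(a[0],(784,588)));cv2.imwrite("pics/t0.png",cv2.resize(a[1],(784,588)))
E
```

```text
pics
{'t': 0.0, 'qpos': [1.236, 0.424, 1.631, -0.0, 1.089, -0.019], 'qvel': [0.001, -0.0, -0.001, 0.0, -0.001, -0.001], 'joint_torque': [0.001, -54.461, -27.367, 0.065, 0.023, -0.0], 'ee_pos': [193.86, 593.586, 221.89], 'orientation': [-0.494, -3.102, 0.002], 'ft_force': [-0.139, -0.065, 0.038], 'moment': [-0.038, 0.003, 0.001], 'width': 87.723}
scene {'camera_matrix': [[492.582, 0.0, 287.313], [0.0, 492.582, 211.34], [0.0, 0.0, 1.0]], 'R': [[0.879, 0.477, 0.003], [0.353, -0.647, -0.676], [-0.32, 0.595, -0.737]], 't': [-448.733, -121.869, 1810.333]}
top {'camera_matrix': [[545.225, 0.0, 277.017], [0.0, 545.225, 202.415], [0.0, 0.0, 1.0]], 'R': [[0.007, -1.0, 0.001], [-0.989, -0.007, -0.15], [0.15, 0.0, -0.989]], 't': [-9.637, 509.714, 1477.616]}
wrist {'camera_matrix': [[346.835, 0.0, 278.483], [0.0, 346.835, 212.441], [0.0, 0.0, 1.0]], 'hand_eye': [[0.001, -0.96, -0.28, 76.613], [1.0, 0.0, 0.0, 0.383], [-0.0, -0.28, 0.96, -162.587], [0.0, 0.0, 0.0, 1.0]]}
```

View pics/s0.png

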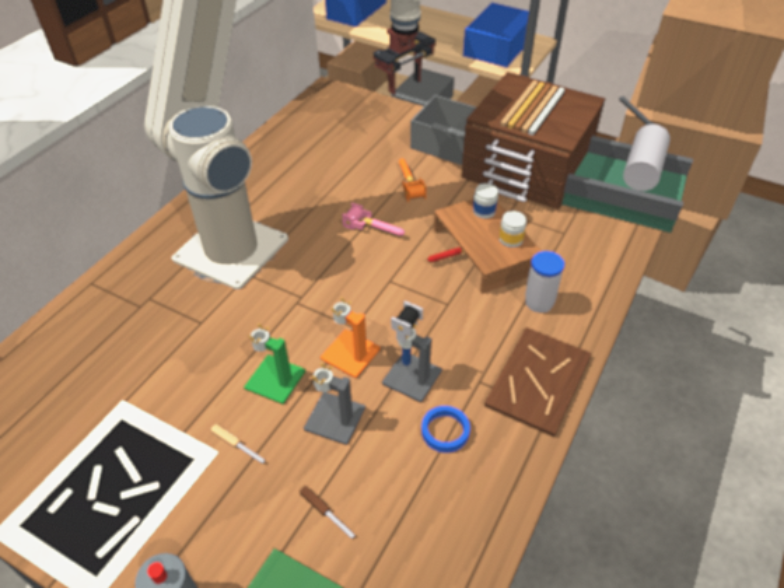

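View pics/t0.png

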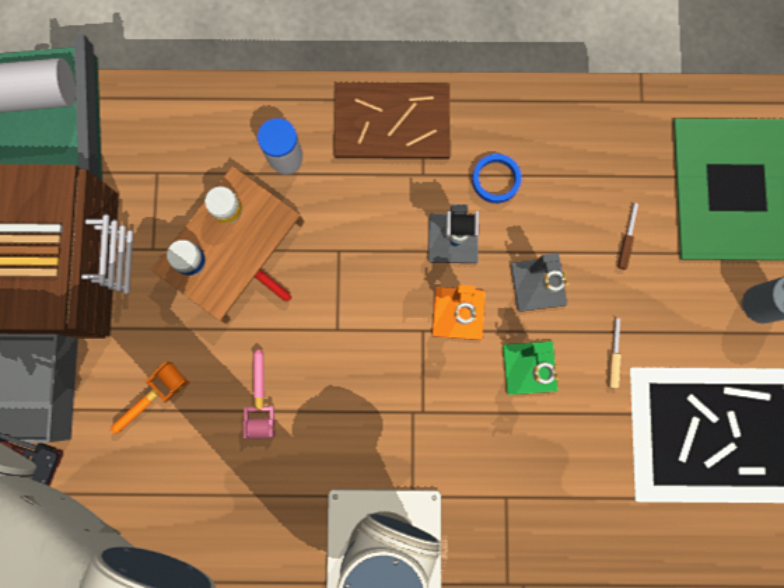

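Top view (784-px scale): the candidates for the brayer are
- the red handle under the shelf at (272,285), which fits the description
- the pink one at (258,395)
- the orange one at (150,395)

The candidates for the stand are
- the grey empty one at (540,280), which fits
- the grey one with the blue brayer at (455,235)
- the orange one at (460,313)
- the green one at (530,367)

I'll measure the chosen two and check them in one crop.

```bash
cat > h.py <<'E'
from workcell import ctrl
import cv2,numpy as np
from scipy.spatial.transform import Rotation as Ro
def cam(n,o=None):
    c=ctrl.camera_info(n);K=np.array(c["camera_matrix"])
    if n!="wrist": return K,np.array(c["R"]),np.array(c["t"])
    T=np.eye(4);T[:3,:3]=Ro.from_rotvec(o["orientation"]).as_matrix();T[:3,3]=o["ee_pos"]
    W=np.linalg.inv(T@np.array(c["hand_eye"]));return K,W[:3,:3],W[:3,3]
def onplane(C,uv,z):
    K,R,t=C;uv=np.atleast_2d(uv).astype(float)
    d=(np.linalg.inv(K)@np.c_[uv,np.ones(len(uv))].T).T@R;c=-R.T@t
    return c+d*((z-c[2])/d[:,2])[:,None]
def proj(C,X):
    K,R,t=C;p=(np.atleast_2d(X)@R.T+t)@K.T;return p[:,:2]/p[:,2:]
def snap(n,name):
    o=ctrl.get_obs();im=ctrl.get_image(n);cv2.imwrite(f"pics/{name}.png",im[:,:,::-1]);return im,cam(n,o),o
def totool(o,d):
    return Ro.from_rotvec(o["orientation"]).as_matrix().T@np.asarray(d,float)
E
python3 - <<'E'
from h import *
im=cv2.imread("pics/top0.png");hsv=cv2.cvtColor(im,cv2.COLOR_BGR2HSV);C=cam("top")
m=(((hsv[...,0]<5)|(hsv[...,0]>175))&(hsv[...,1]>180)&(hsv[...,2]>90)).astype(np.uint8)
n,l,s,c=cv2.connectedComponentsWithStats(m)
for i in range(1,n):
    if s[i,4]>30:
        r=cv2.minAreaRect(np.argwhere(l==i)[:,::-1].astype(np.float32));print(s[i],r);b=cv2.boxPoints(r);print(onplane(C,b,22).round(0).tolist())
print("shelf",onplane(C,np.array([[232,165],[301,215],[222,320],[157,270]])/1.4,70).round(0).tolist())
# stand: dark grey low-saturation
m=((hsv[...,1]<60)&(hsv[...,2]<140)&(hsv[...,2]>50)).astype(np.uint8);m[:,:350]=0;m[:,420:]=0;m[:170]=0;m[230:]=0
n,l,s,c=cv2.connectedComponentsWithStats(m)
for i in range(1,n):
    if s[i,4]>100:
        r=cv2.minAreaRect(np.argwhere(l==i)[:,::-1].astype(np.float32));print(s[i],r);print(onplane(C,cv2.boxPoints(r),12).round(0).tolist())
print("ring",onplane(C,np.array([[555,281]])/1.4,150).round(0))
a=cv2.resize(im[100:250,100:240],None,fx=2.8,fy=2.8,interpolation=2);b=cv2.resize(im[170:240,350:420],(420,420),interpolation=2)
cv2.imwrite("pics/c0.png",np.hstack([a,b]))
E
```

```text
[182 193  26  22 181] ((194.91465759277344, 203.7317352294922), (29.204496383666992, 6.246950626373291), 38.65980911254883)
[[526.0, 263.0, 22.0], [540.0, 252.0, 22.0], [488.0, 187.0, 22.0], [474.0, 197.0, 22.0]]
shelf [[741.0, 306.0, 70.0], [640.0, 166.0, 70.0], [431.0, 314.0, 70.0], [528.0, 444.0, 70.0]]
[ 365  181   40   41 1010] ((384.3729248046875, 201.31907653808594), (37.6290283203125, 35.05779266357422), 81.46923065185547)
[[565.0, -254.0, 12.0], [581.0, -353.0, 12.0], [474.0, -366.0, 12.0], [458.0, -268.0, 12.0]]
ring [[ 500. -313.  150.]]
```

View pics/c0.png

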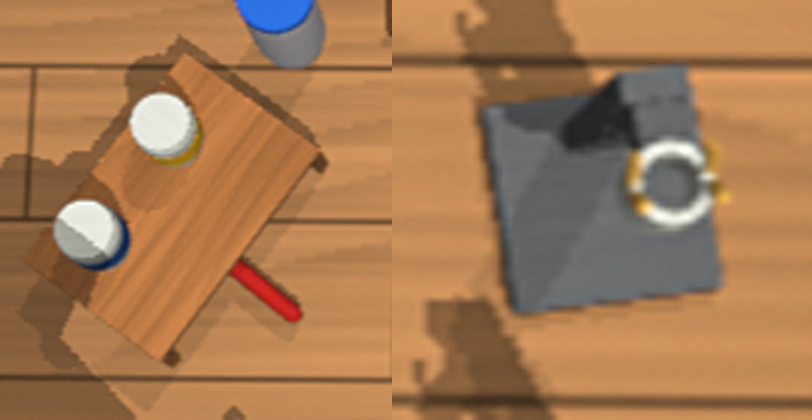

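The crop shows the red handle coming out of the shelf's front at about (265,290) in the crop, and the empty grey stand with white collar ring at (672,183) and brass notches left and right of it. Both choices hold. Next I work out the first move.

```bash
cat >> h.py <<'E'
def plan(xyz,ydir):
    """TCP target (mm) and wanted tool-y world direction (either way) -> shift cm, spin deg options"""
    o=ctrl.get_obs();R=Ro.from_rotvec(o["orientation"]).as_matrix()
    d=totool(o,np.array(xyz)-o["ee_pos"])/10;y=R.T@np.array([*ydir,0.])
    a=np.degrees(np.arctan2(-y[0],y[1]));a=(a+90)%180-90
    print("shift cm",d.round(2),"spin",round(a,1),"or",round(a-np.sign(a)*180,1),"q6",np.degrees(o["qpos"][5]).round(1),"q",o["qpos"].round(2) if hasattr(o["qpos"],'round') else o["qpos"],"tcp",np.round(o["ee_pos"],1),"t",o["t"])
E
python3 - <<'E'
from h import *
plan([500,216,130],[-.785,.62])
o=ctrl.get_obs();print(Ro.from_rotvec(o["orientation"]).as_matrix().round(3))
E
```

```text
shift cm [-40.82 -26.39   9.24] spin -69.8 or 110.2 q6 -1.1 q [ 1.24  0.42  1.63  0.    1.09 -0.02] tcp [194.  593.7 222.1] t 0.15
[[-0.951  0.311 -0.   ]
 [ 0.311  0.951 -0.001]
 [ 0.    -0.001 -1.   ]]
```

```bash
python3 -m inch '[{"xyz":[-5,-3,0],"spin":8},{"xyz":[-10,-6,0],"spin":16},{"xyz":[-14,-9,0],"spin":24},{"xyz":[-18,-12,0],"spin":32},{"xyz":[-22,-14,0],"spin":40},{"xyz":[-26,-17,0],"spin":48},{"xyz":[-30,-20,0],"spin":56},{"xyz":[-34,-22,0],"spin":64},{"xyz":[-37,-24,0],"spin":72},{"xyz":[-39,-25,0],"spin":80},{"xyz":[-40.8,-26.4,2],"spin":88},{"xyz":[-40.8,-26.4,4],"spin":96},{"xyz":[-40.8,-26.4,6],"spin":104},{"xyz":[-40.8,-26.4,8],"spin":110.2},{"xyz":[-40.8,-26.4,9.2],"spin":110.2},{"xyz":[-40.8,-26.4,9.2],"spin":110.2},{"xyz":[-40.8,-26.4,9.2],"spin":110.2}]' 0
python3 - <<'E'
from h import *
im,C,o=snap("wrist","w1");hsv=cv2.cvtColor(im,cv2.COLOR_RGB2HSV)
m=(((hsv[...,0]<5)|(hsv[...,0]>175))&(hsv[...,1]>180)&(hsv[...,2]>90)).astype(np.uint8)
n,l,s,c=cv2.connectedComponentsWithStats(m);i=1+s[1:,4].argmax()
p=np.argwhere(l==i)[:,::-1].astype(float);print(s[i])
X=onplane(C,p,22)[:,:2];mu=X.mean(0);u=np.linalg.svd(X-mu,full_matrices=False)[2][0];u*=np.sign(u[0])
tt=(X-mu)@u;print("mid",mu.round(1),"dir",u.round(3),"tail",(mu+u*tt.min()).round(1),"end",(mu+u*tt.max()).round(1))
tail=mu+u*tt.min();g=tail+u*33
plan([*g,4],[-u[1],u[0]])
E
```

```text
t: 1.85
ee_pos: [499.9, 216.1, 130.6]
orientation: [2.825, 1.373, -0.001]
ft_force: [-0.2, 0.2, 0.1]
width: 87.8
[ 264  161   26   87 1975]
mid [502.5 221.9] dir [0.62  0.784] tail [478.8 191.9] end [523.4 248.4]
shift cm [ 0.06 -0.19 12.71] spin 0.1 or -179.9 q6 60.4 q [ 0.39  0.43  1.87 -0.    0.84  1.05] tcp [500.3 216.2 131.1] t 1.9
```

View pics/w1.png

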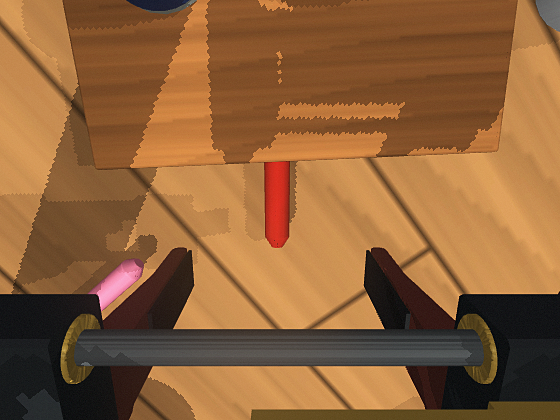

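The wrist picture shows the red handle at (277,200), centred between the fingers. The pink brayer at (120,275) is about 130 mm off to the side and clear. I descend and grip.

```bash
python3 -m inch '[{"xyz":[0,-0.2,4]},{"xyz":[0,-0.2,8]},{"xyz":[0,-0.2,11]},{"xyz":[0,-0.2,12.2]},{"xyz":[0,-0.2,12.7]},{"xyz":[0,-0.2,12.7]},{"xyz":[0,-0.2,12.7]}]' 0
python3 -m inch '[{"xyz":[0,0,0]},{"xyz":[0,0,0]},{"xyz":[0,0,0]},{"xyz":[0,0,0]},{"xyz":[0,0,0]},{"xyz":[0,0,0]},{"xyz":[0,0,0]},{"xyz":[0,0,0]}]' 1
python3 - <<'E'
from h import *
o=ctrl.get_obs();print(totool(o,[-.578*16,-.816*16,0]),o["width"])
E
```

```text
[-1.59793603e+01  8.02915259e-01  3.45077878e-03] 88.09932958523196$[0]: bad value
$[0]: bad value
```

```bash
python3 -m inch '[{"xyz":[0,-0.2,4],"spin":0},{"xyz":[0,-0.2,8],"spin":0},{"xyz":[0,-0.2,11],"spin":0},{"xyz":[0,-0.2,12.2],"spin":0},{"xyz":[0,-0.2,12.7],"spin":0},{"xyz":[0,-0.2,12.7],"spin":0},{"xyz":[0,-0.2,12.7],"spin":0}]' 0 && python3 -m inch '[{"xyz":[0,0,0],"spin":0},{"xyz":[0,0,0],"spin":0},{"xyz":[0,0,0],"spin":0},{"xyz":[0,0,0],"spin":0},{"xyz":[0,0,0],"spin":0},{"xyz":[0,0,0],"spin":0},{"xyz":[0,0,0],"spin":0},{"xyz":[0,0,0],"spin":0}]' 1
```

```text
t: 2.6
ee_pos: [499.9, 217.9, 5.6]
orientation: [2.825, 1.372, 0.004]
ft_force: [-0.4, 0.3, -0.1]
width: 87.5
t: 3.4
ee_pos: [499.8, 217.8, 5.5]
orientation: [2.825, 1.372, 0.004]
ft_force: [-1.0, -0.1, -0.6]
width: 27.1
```

```bash
python3 -m inch '[{"xyz":[0,0,0],"spin":0},{"xyz":[0,0,0],"spin":0},{"xyz":[0,0,0],"spin":0},{"xyz":[0,0,0],"spin":0}]' && python3 -m inch '[{"xyz":[-0.5,0,0],"spin":0},{"xyz":[-1.5,0,0],"spin":0},{"xyz":[-3,0,0],"spin":0},{"xyz":[-4.5,0,0],"spin":0},{"xyz":[-6,0,0],"spin":0},{"xyz":[-7.5,0,0],"spin":0},{"xyz":[-9,0,0],"spin":0},{"xyz":[-10.5,0,0],"spin":0},{"xyz":[-12,0,0],"spin":0},{"xyz":[-13.5,0,0],"spin":0},{"xyz":[-15,0,0],"spin":0},{"xyz":[-15.8,0,0],"spin":0},{"xyz":[-16,0,0],"spin":0},{"xyz":[-16,0,0],"spin":0}]'
python3 - <<'E'
from h import *
im,C,o=snap("top","t1");a=cv2.resize(im[150:300,130:280,::-1],(600,600),interpolation=2);cv2.imwrite("pics/c1.png",a)
E
```

```text
t: 3.8
ee_pos: [499.8, 217.8, 5.4]
orientation: [2.825, 1.372, 0.004]
ft_force: [-0.0, 0.0, -0.3]
width: 19.4
t: 5.2
ee_pos: [400.1, 91.6, 5.1]
orientation: [2.825, 1.372, 0.001]
ft_force: [-1.2, -1.3, 1.2]
width: 19.4
```

View pics/c1.png

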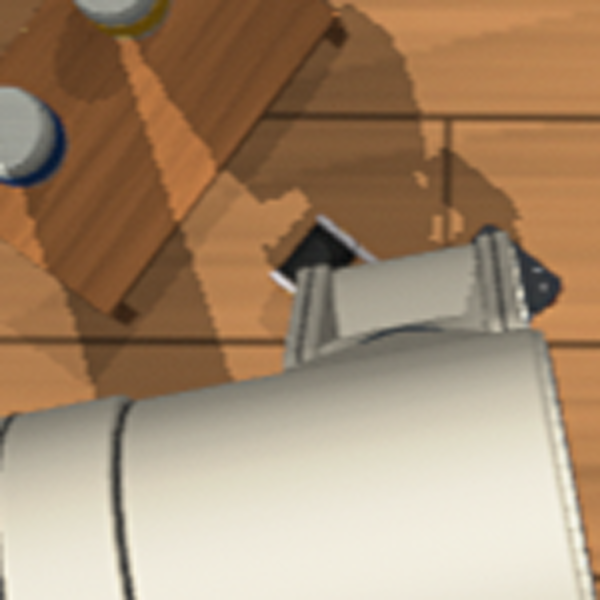

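The head is out in the open: cheeks and black roller at (315,255) in the crop, clear of the shelf's front edge. I let go and look again from above.

```bash
python3 -m inch '[{"xyz":[0,0,0],"spin":0},{"xyz":[0,0,0],"spin":0},{"xyz":[0,0,0],"spin":0},{"xyz":[0,0,0],"spin":0},{"xyz":[0,0,0],"spin":0},{"xyz":[0,0,0],"spin":0},{"xyz":[0,0,0],"spin":0}]' 0 && python3 -m inch '[{"xyz":[0,0,-3],"spin":0},{"xyz":[3,0,-7],"spin":0},{"xyz":[7,0,-11],"spin":0},{"xyz":[10,0,-14],"spin":0},{"xyz":[11,0,-14],"spin":0},{"xyz":[11,0,-14],"spin":0},{"xyz":[11,0,-14],"spin":0}]'
python3 - <<'E'
from h import *
im,C,o=snap("wrist","w2");hsv=cv2.cvtColor(im,cv2.COLOR_RGB2HSV)
m=(((hsv[...,0]<5)|(hsv[...,0]>175))&(hsv[...,1]>180)&(hsv[...,2]>90)).astype(np.uint8)
n,l,s,c=cv2.connectedComponentsWithStats(m);i=1+s[1:,4].argmax()
p=np.argwhere(l==i)[:,::-1].astype(float);print(s[i])
X=onplane(C,p,22)[:,:2];mu=X.mean(0);u=np.linalg.svd(X-mu,full_matrices=False)[2][0];u*=np.sign(u[0])
tt=(X-mu)@u;print("mid",mu.round(1),"dir",u.round(3),"tail",(mu+u*tt.min()).round(1),"end",(mu+u*tt.max()).round(1))
for r in(23,27): plan([*(mu+u*(tt.max()+24+r)),4],[-u[1],u[0]])
E
```

```text
t: 5.95
ee_pos: [400.3, 91.8, 5.0]
orientation: [2.825, 1.373, 0.002]
ft_force: [0.7, -0.1, 0.3]
width: 72.0
t: 6.65
ee_pos: [466.2, 177.4, 143.6]
orientation: [2.825, 1.373, -0.004]
ft_force: [-1.0, -0.7, -0.7]
width: 87.9
[ 269  258   22   71 1449]
mid [415.1 110.6] dir [0.613 0.79 ] tail [393.2  82.4] end [437.2 139.1]
shift cm [-0.02  0.08 13.94] spin -0.4 or 179.6 q6 57.7 q [ 0.34  0.36  1.96 -0.    0.83  1.01] tcp [465.9 177.1 143.4] t 6.7
shift cm [ 0.38  0.07 13.94] spin -0.4 or 179.6 q6 57.7 q [ 0.34  0.36  1.96 -0.    0.83  1.01] tcp [465.9 177.1 143.4] t 6.7
```

View pics/w2.png

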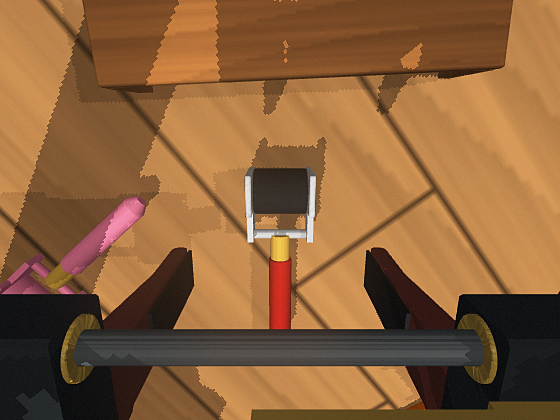

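The wrist view shows the brayer lying free, with the roller at (280,190), crossbar at (280,235) and ferrule at (280,248). The shelf edge is at row 80, well clear. Next I take the cheeks near the roller end, at brayer x ≈ 48.

```bash
python3 -m inch '[{"xyz":[2.5,0.07,2],"spin":0},{"xyz":[2.5,0.07,6],"spin":0},{"xyz":[2.5,0.07,10],"spin":0},{"xyz":[2.5,0.07,12.5],"spin":0},{"xyz":[2.5,0.07,13.6],"spin":0},{"xyz":[2.5,0.07,13.9],"spin":0},{"xyz":[2.5,0.07,13.9],"spin":0}]' 0 && python3 -m inch '[{"xyz":[0,0,0],"spin":0},{"xyz":[0,0,0],"spin":0},{"xyz":[0,0,0],"spin":0},{"xyz":[0,0,0],"spin":0},{"xyz":[0,0,0],"spin":0},{"xyz":[0,0,0],"spin":0},{"xyz":[0,0,0],"spin":0}]' 1 && python3 -m inch '[{"xyz":[0,0,-1],"spin":0},{"xyz":[0,0,-3],"spin":0},{"xyz":[0,0,-5],"spin":0},{"xyz":[0,0,-7],"spin":0},{"xyz":[0,0,-9],"spin":0},{"xyz":[0,0,-11],"spin":0},{"xyz":[0,0,-13],"spin":0},{"xyz":[0,0,-15],"spin":0},{"xyz":[0,0,-17],"spin":0},{"xyz":[0,0,-19],"spin":0},{"xyz":[0,0,-20],"spin":0},{"xyz":[0,0,-20],"spin":0},{"xyz":[0,0,-20],"spin":0}]'
python3 - <<'E'
from h import *
ims=[snap(n,n+"3")[0] for n in("wrist","scene")]
cv2.imwrite("pics/c3.png",np.hstack([cv2.resize(ims[0],(400,300)),cv2.resize(ims[1][75:225,200:400],(400,300),interpolation=2)])[:,:,::-1])
E
```

```text
t: 7.4
ee_pos: [481.3, 195.6, 4.3]
orientation: [2.826, 1.372, -0.007]
ft_force: [0.3, 0.3, 0.2]
width: 87.8
t: 8.1
ee_pos: [481.6, 195.8, 4.7]
orientation: [2.826, 1.372, -0.005]
ft_force: [-0.9, 1.0, 6.9]
width: 54.9
t: 9.4
ee_pos: [481.6, 196.0, 204.1]
orientation: [2.826, 1.372, -0.007]
ft_force: [0.4, -0.2, -3.7]
width: 54.8
```

View pics/c3.png

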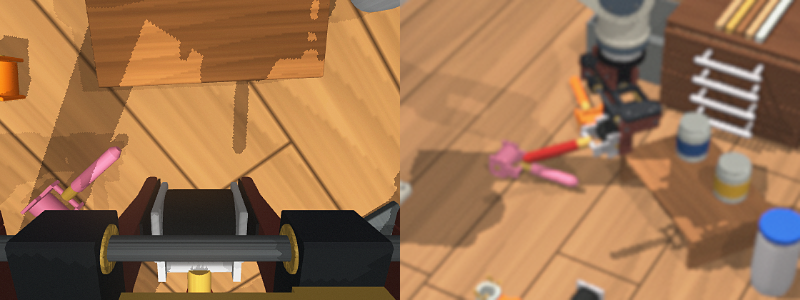

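The grip holds at 54.8 mm and about 3.7 N of weight, but the handle stays level; the right panel shows it at (555,150). The tool can't tilt, so I'll turn the brayer in the jaws: hook the handle under the fixed shelf board, raise, then push it upright against the board's front edge. First I back off and turn half round.

```bash
python3 -m inch '[{"xyz":[-1,0,0],"spin":-8},{"xyz":[-2,0,0],"spin":-16},{"xyz":[-3,0,0],"spin":-24},{"xyz":[-4,0,0],"spin":-32},{"xyz":[-5,0,0],"spin":-40},{"xyz":[-6,0,0],"spin":-48},{"xyz":[-7,0,0],"spin":-56},{"xyz":[-8,0,0],"spin":-64},{"xyz":[-9,0,0],"spin":-72},{"xyz":[-10,0,0],"spin":-80},{"xyz":[-11,0,0],"spin":-88},{"xyz":[-12,0,0],"spin":-96},{"xyz":[-12.3,0,0],"spin":-104},{"xyz":[-12.3,0,0],"spin":-112},{"xyz":[-12.3,0,0],"spin":-120},{"xyz":[-12.3,0,0],"spin":-120}]' && python3 -m inch '[{"xyz":[0,0,0],"spin":-8},{"xyz":[0,0,0],"spin":-16},{"xyz":[0,0,0],"spin":-24},{"xyz":[0,0,0],"spin":-32},{"xyz":[0,0,0],"spin":-40},{"xyz":[0,0,0],"spin":-48},{"xyz":[0,0,0],"spin":-56},{"xyz":[0,0,0],"spin":-62},{"xyz":[0,0,0],"spin":-62},{"xyz":[0,0,0],"spin":-62}]'
python3 - <<'E'
from h import *
n=np.array([.578,.816]);u=np.array([-.816,.578]);m=np.array([535,240])
for D,z in((185,14),(90,14),(90,140)):plan([*(m-n*D+u*10),z],u)
snap("wrist","w4")
E
```

```text
t: 11.1
ee_pos: [404.7, 99.0, 203.5]
orientation: [-0.223, -3.127, 0.006]
ft_force: [-0.1, 0.0, -2.5]
width: 54.7
t: 12.1
ee_pos: [404.4, 99.0, 203.1]
orientation: [1.412, -2.797, -0.001]
ft_force: [0.1, 0.6, -3.4]
width: 55.1
shift cm [-0.72 -1.57 18.9 ] spin -1.1 or 178.9 q6 -131.3 q [ 0.21  0.15  2.08 -0.    0.92 -2.29] tcp [404.4  99.  203.1] t 12.1
shift cm [-10.22  -1.39  18.83] spin -1.1 or 178.9 q6 -131.3 q [ 0.21  0.15  2.08 -0.    0.92 -2.29] tcp [404.4  99.  203.1] t 12.1
shift cm [-10.13  -1.33   6.23] spin -1.1 or 178.9 q6 -131.3 q [ 0.21  0.15  2.08 -0.    0.92 -2.29] tcp [404.4  99.  203.1] t 12.1
```

View pics/w4.png

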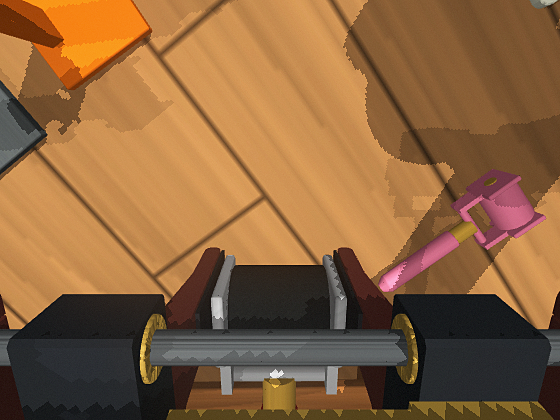

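The brayer is still firmly held with its handle level toward the shelf (ferrule at (280,390)). The pink one is about 110 mm to the side at bench height, so the fingers will clear it. I lower, slide the handle under the board, then raise.

```bash
python3 -m inch '[{"xyz":[-0.2,-0.5,4],"spin":0},{"xyz":[-0.5,-1.5,8],"spin":0},{"xyz":[-0.7,-1.6,12],"spin":-1},{"xyz":[-0.7,-1.6,15],"spin":-1},{"xyz":[-0.7,-1.6,17.5],"spin":-1},{"xyz":[-0.7,-1.6,18.7],"spin":-1},{"xyz":[-0.7,-1.6,18.9],"spin":-1},{"xyz":[-2,-1.6,18.9],"spin":-1},{"xyz":[-4,-1.5,18.9],"spin":-1},{"xyz":[-6,-1.5,18.9],"spin":-1},{"xyz":[-8,-1.4,18.9],"spin":-1},{"xyz":[-9.5,-1.4,18.9],"spin":-1},{"xyz":[-10.2,-1.4,18.9],"spin":-1},{"xyz":[-10.2,-1.4,18.9],"spin":-1}]' && python3 -m inch '[{"xyz":[0,0,-0.5],"spin":0},{"xyz":[0,0,-1],"spin":0},{"xyz":[0,0,-1.5],"spin":0},{"xyz":[0,0,-2],"spin":0},{"xyz":[0,0,-2.5],"spin":0},{"xyz":[0,0,-3],"spin":0},{"xyz":[0,0,-3.5],"spin":0},{"xyz":[0,0,-4],"spin":0}]'
```

```text
t: 13.55
ee_pos: [475.9, 173.1, 14.1]
orientation: [1.44, -2.785, -0.0]
ft_force: [-0.3, 0.1, -3.2]
width: 54.9
t: 14.35
ee_pos: [475.9, 173.1, 54.4]
orientation: [1.439, -2.785, -0.0]
ft_force: [0.4, 0.9, -7.9]
width: 54.8
```

```bash
python3 -m inch '[{"xyz":[0,0,-1],"spin":0},{"xyz":[0,0,-2],"spin":0},{"xyz":[0,0,-3],"spin":0},{"xyz":[0,0,-4],"spin":0},{"xyz":[0,0,-5],"spin":0},{"xyz":[0,0,-6],"spin":0},{"xyz":[0,0,-6],"spin":0}]'
python3 - <<'E'
from h import *
im=snap("scene","s5")[0];cv2.imwrite("pics/c5.png",cv2.resize(im[75:225,250:450,::-1],(600,450),interpolation=2))
E
```

```text
t: 15.05
ee_pos: [476.7, 173.3, 115.9]
orientation: [1.44, -2.786, 0.0]
ft_force: [-1.1, -0.3, -3.0]
width: 54.8
```

View pics/c5.png

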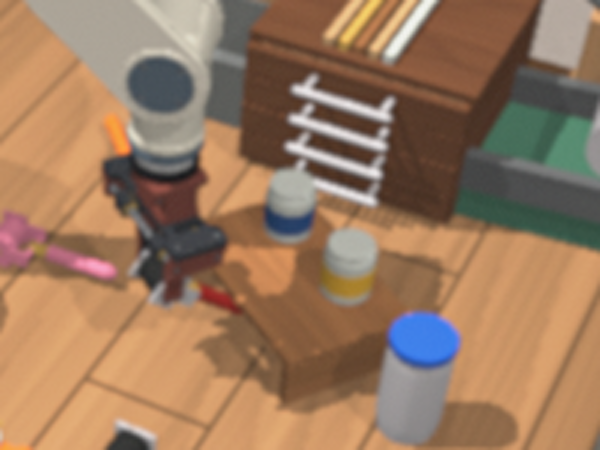

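The handle is now tilted down, from (190,290) to (240,310) in the crop. I raise a little more, then advance toward the shelf so the board's front edge pushes it upright.

```bash
python3 -m inch '[{"xyz":[0,0,-1],"spin":0},{"xyz":[0,0,-2],"spin":0},{"xyz":[0,0,-3],"spin":0},{"xyz":[0,0,-4],"spin":0},{"xyz":[-1,0,-4],"spin":0},{"xyz":[-2,0,-4],"spin":0},{"xyz":[-3,0,-4],"spin":0},{"xyz":[-4,0,-4],"spin":0},{"xyz":[-5,0,-4],"spin":0},{"xyz":[-6,0,-4],"spin":0}]' && python3 -m inch '[{"xyz":[-0.5,0,0],"spin":0},{"xyz":[-1,0,0],"spin":0},{"xyz":[-1.5,0,0],"spin":0},{"xyz":[-1.9,0,0],"spin":0},{"xyz":[-1.9,0,0],"spin":0}]'
python3 - <<'E'
from h import *
n=np.array([.578,.816]);m=np.array([535,240]);o=ctrl.get_obs();print("D",n@(m-np.array(o["ee_pos"])[:2]))
ims=[snap(c,c+"6")[0] for c in("wrist","scene")]
cv2.imwrite("pics/c6.png",np.hstack([cv2.resize(ims[0],(400,300)),cv2.resize(ims[1][75:225,250:450],(400,300),interpolation=2)])[:,:,::-1])
E
```

```text
t: 16.1
ee_pos: [512.0, 223.2, 154.8]
orientation: [1.44, -2.786, 0.0]
ft_force: [-2.8, -3.1, -2.2]
width: 55.1
t: 16.6
ee_pos: [523.3, 239.2, 154.7]
orientation: [1.44, -2.786, -0.0]
ft_force: [-0.8, -2.2, -2.6]
width: 55.0
D 7.419361229316365
```

View pics/c6.png

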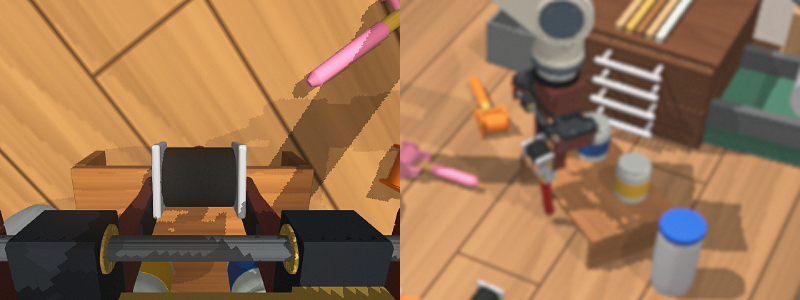

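The scene crop shows the handle hanging nearly upright at (547,195), held below the gripper. I back off, lift to travel height, and measure the remaining tilt from the scene camera.

```bash
python3 -m inch '[{"xyz":[1,0,0],"spin":0},{"xyz":[3,0,0],"spin":0},{"xyz":[5,0,-2],"spin":0},{"xyz":[7,0,-5],"spin":0},{"xyz":[8,0,-9],"spin":0},{"xyz":[8,0,-13],"spin":0},{"xyz":[8,0,-17],"spin":0},{"xyz":[8,0,-18],"spin":0},{"xyz":[8,0,-18],"spin":0},{"xyz":[8,0,-18],"spin":0}]'
cat > tilt.py <<'E'
from h import *
import sys
def tilt(n,name):
    im,C,o=snap(n,name);hsv=cv2.cvtColor(im,cv2.COLOR_RGB2HSV)
    m=(((hsv[...,0]<6)|(hsv[...,0]>174))&(hsv[...,1]>170)&(hsv[...,2]>60)).astype(np.uint8)
    R=Ro.from_rotvec(o["orientation"]).as_matrix();g=np.array(o["ee_pos"])-19*R[:,2]
    c=proj(C,[g,g-[0,0,100]])[1];nn,l,s,ce=cv2.connectedComponentsWithStats(m)
    i=max((k for k in range(1,nn) if s[k,4]>25),key=lambda k:-np.hypot(*(ce[k]-c)))
    p=np.argwhere(l==i)[:,::-1].astype(float);print(n,"n px",len(p),s[i])
    K,Rc,t=C;d=(np.linalg.inv(K)@np.c_[p,np.ones(len(p))].T).T@Rc;cc=-Rc.T@t
    N=R[:,1];X=cc+d*(((g-cc)@N)/(d@N))[:,None]-g   # on plane through grip, normal tool y
    a=X@R[:,0];z=X[:,2];k=np.polyfit(z,a,1);print("tool-x vs z: slope %.3f (deg %.1f), at grip %.1f, z range %.0f %.0f, offset at tail %.1f"%(k[0],np.degrees(np.arctan(k[0])),k[1],z.min(),z.max(),np.polyval(k,z.min())))
    return im,C,o
E
python3 - <<'E'
from tilt import *
tilt("scene","s7")
E
```

```text
t: 17.7
ee_pos: [476.9, 173.7, 333.3]
orientation: [1.439, -2.785, -0.001]
ft_force: [-0.7, -0.5, -3.7]
width: 55.1
scene n px 60 [302 133   6  17  60]
tool-x vs z: slope 0.210 (deg 11.9), at grip 20.7, z range -151 -79, offset at tail -11.1
```

Run:
```python
from h import *
im,C,o=snap("wrist","w7");s=cv2.imread("pics/s7.png")[:,:,::-1]
cv2.imwrite("pics/c7.png",np.hstack([cv2.resize(im[120:330,150:410],(520,420),interpolation=2),cv2.resize(s[90:160,280:325],(270,420),interpolation=0)])[:,:,::-1])
print(proj(cam("scene"),[np.array(o["ee_pos"])+[0,0,19],np.array(o["ee_pos"])-[0,0,144]]))
```

```text
[[305.03955636 111.81245399]
 [303.5831582  152.63481584]]
```

View pics/c7.png

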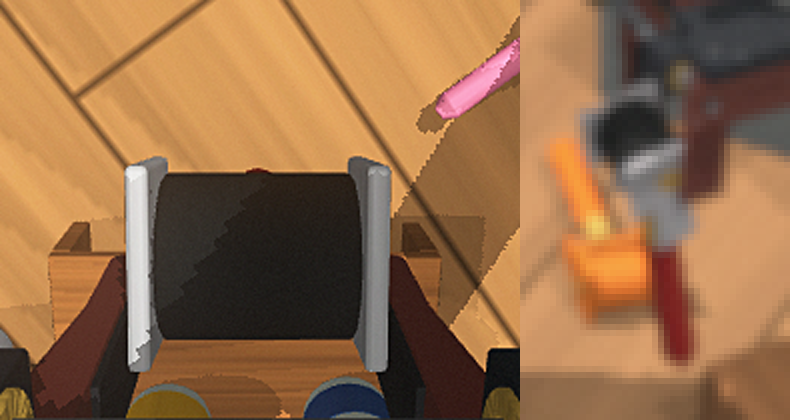

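The slip is visible. In the wrist panel the nose face is off-centre by about 20 mm, and the scene panel shows the handle leaning about 12° with the tail toward the shelf. The cheeks are still well overlapped by the pads. I'll push against the shelf edge again, lower on the handle and 23 mm farther, to take out the lean.

```bash
python3 -m inch '[{"xyz":[0,0,4],"spin":0},{"xyz":[0,0,8],"spin":0},{"xyz":[0,0,12],"spin":0},{"xyz":[-1,0,15],"spin":0},{"xyz":[-3,0,15.7],"spin":0},{"xyz":[-5,0,15.7],"spin":0},{"xyz":[-6.5,0,15.7],"spin":0},{"xyz":[-7.5,0,15.7],"spin":0},{"xyz":[-8,0,15.7],"spin":0},{"xyz":[-8.5,0,15.7],"spin":0},{"xyz":[-9,0,15.7],"spin":0},{"xyz":[-9.5,0,15.7],"spin":0},{"xyz":[-10,0,15.7],"spin":0},{"xyz":[-10.3,0,15.7],"spin":0},{"xyz":[-10.3,0,15.7],"spin":0}]'
python3 - <<'E'
from tilt import *
tilt("scene","s8")
im,C,o=snap("wrist","w8")
h=cv2.cvtColor(im,cv2.COLOR_RGB2HSV);v=((h[...,1]<40)&(h[...,2]>110))
for c in range(205,225,3): r=np.where(v[150:340,c])[0]+150; print(c,(r.min(),r.max(),len(r)) if len(r) else None)
E
```

```text
t: 19.3
ee_pos: [535.2, 257.7, 175.0]
orientation: [1.439, -2.784, -0.002]
ft_force: [-2.3, -1.2, -2.2]
width: 54.6
scene n px 62 [322 161   4  17  62]
tool-x vs z: slope 0.067 (deg 3.9), at grip 27.3, z range -151 -72, offset at tail 17.1
205 None
208 None
211 (np.int64(203), np.int64(242), 40)
214 (np.int64(200), np.int64(295), 96)
217 (np.int64(195), np.int64(303), 108)
220 (np.int64(192), np.int64(303), 112)
223 (np.int64(189), np.int64(303), 82)
```

Run:
```python
from h import *
for f in("w7","w8"):
    h=cv2.cvtColor(cv2.imread(f"pics/{f}.png"),cv2.COLOR_BGR2HSV);v=((h[...,1]<40)&(h[...,2]>110)).astype(np.uint8)
    print(f)
    for r in range(190,312,8):
        c=np.where(v[r,195:245])[0]+195;d=np.where(v[r,310:360])[0]+310
        print(r,(c.min(),c.max()) if len(c) else None,(d.min(),d.max()) if len(d) else None)
```

```text
w7
190 None None
198 None None
206 (np.int64(212), np.int64(233)) (np.int64(334), np.int64(344))
214 (np.int64(213), np.int64(228)) (np.int64(334), np.int64(344))
222 (np.int64(213), np.int64(227)) (np.int64(334), np.int64(344))
230 (np.int64(213), np.int64(226)) (np.int64(334), np.int64(344))
238 (np.int64(213), np.int64(226)) (np.int64(334), np.int64(344))
246 (np.int64(213), np.int64(225)) (np.int64(334), np.int64(344))
254 (np.int64(213), np.int64(225)) (np.int64(334), np.int64(343))
262 (np.int64(213), np.int64(224)) (np.int64(334), np.int64(343))
270 (np.int64(214), np.int64(224)) (np.int64(334), np.int64(343))
278 (np.int64(214), np.int64(227)) (np.int64(333), np.int64(343))
286 (np.int64(214), np.int64(223)) (np.int64(333), np.int64(343))
294 (np.int64(214), np.int64(224)) (np.int64(333), np.int64(343))
302 (np.int64(214), np.int64(224)) (np.int64(333), np.int64(342))
310 None (np.int64(315), np.int64(315))
w8
190 (np.int64(222), np.int64(230)) (np.int64(328), np.int64(335))
198 (np.int64(215), np.int64(231)) (np.int64(330), np.int64(342))
206 (np.int64(210), np.int64(228)) (
[... 187 characters left out ...]
t64(221)) (np.int64(336), np.int64(346))
238 (np.int64(211), np.int64(221)) (np.int64(335), np.int64(346))
246 (np.int64(212), np.int64(222)) (np.int64(335), np.int64(345))
254 (np.int64(212), np.int64(222)) (np.int64(334), np.int64(345))
262 (np.int64(212), np.int64(222)) (np.int64(334), np.int64(345))
270 (np.int64(213), np.int64(223)) (np.int64(334), np.int64(344))
278 (np.int64(213), np.int64(223)) (np.int64(333), np.int64(344))
286 (np.int64(214), np.int64(224)) (np.int64(333), np.int64(343))
294 (np.int64(214), np.int64(224)) (np.int64(333), np.int64(343))
302 (np.int64(215), np.int64(224)) (np.int64(333), np.int64(342))
310 (np.int64(219), np.int64(219)) (np.int64(327), np.int64(334))
```

Both measures agree: the lean is down to 2–4° with no further slip (nose about 19 mm off the grip along tool x). One last 5 mm nudge, then I back off, lift, and locate the collar from the pictures I already have.

```bash
python3 -m inch '[{"xyz":[-0.3,0,0],"spin":0},{"xyz":[-0.6,0,0],"spin":0},{"xyz":[-0.6,0,0],"spin":0},{"xyz":[1,0,0],"spin":0},{"xyz":[4,0,0],"spin":0},{"xyz":[7,0,-4],"spin":0},{"xyz":[9,0,-8],"spin":0},{"xyz":[10,0,-12],"spin":0},{"xyz":[10,0,-16],"spin":0},{"xyz":[10,0,-16.5],"spin":0},{"xyz":[10,0,-16.5],"spin":0}]'
python3 - <<'E'
from tilt import *
tilt("scene","s9")
Ct=cam("top");Cs=cam("scene")
# ring (bright, unsaturated) in top0 & scene0 ; brass notches
for f,C,(x0,x1,y0,y1) in(("top0",Ct,(375,412,185,215)),("scene0",Cs,(215,245,255,285))):
    im=cv2.imread(f"pics/{f}.png");h=cv2.cvtColor(im,cv2.COLOR_BGR2HSV)
    for nm,m in(("ring",(h[...,1]<70)&(h[...,2]>150)),("brass",(h[...,0]>15)&(h[...,0]<32)&(h[...,1]>110)&(h[...,2]>110))):
        mm=np.zeros(m.shape,np.uint8);mm[y0:y1,x0:x1]=m[y0:y1,x0:x1]
        n,l,s,c=cv2.connectedComponentsWithStats(mm)
        print(f,nm,[(s[i].tolist(),c[i].round(1).tolist(),onplane(C,c[i],150 if nm=="ring" else 158).round(1)[0].tolist()) for i in range(1,n) if s[i,4]>3])
E
```

```text
t: 20.5
ee_pos: [479.8, 177.0, 342.0]
orientation: [1.441, -2.789, -0.001]
ft_force: [0.1, -0.3, -3.6]
width: 54.6
scene n px 85 [296 130   6  20  85]
tool-x vs z: slope -0.015 (deg -0.9), at grip 21.8, z range -150 -70, offset at tail 24.1
top0 ring [([391, 193, 11, 5, 30], [396.2, 194.8], [515.0, -313.2, 150.0]), ([393, 202, 11, 6, 31], [397.7, 205.0], [488.5, -316.5, 150.0])]
top0 brass [([402, 193, 3, 6, 14], [403.1, 195.6], [511.6, -329.2, 158.0]), ([389, 195, 2, 6, 9], [389.6, 197.7], [506.1, -294.2, 158.0]), ([403, 200, 4, 4, 11], [404.5, 201.6], [496.1, -332.1, 158.0]), ([390, 202, 3, 4, 8], [391.0, 203.4], [491.3, -297.5, 158.0])]
scene0 ring [([224, 263, 14, 18, 112], [230.6, 269.6], [504.7, -316.1, 150.0])]
scene0 brass [([232, 255, 13, 7, 52], [239.8, 257.0], [507.7, -272.2, 158.0]), ([228, 259, 9, 5, 17], [231.8, 261.0], [495.5, -294.6, 158.0]), ([215, 261, 4, 4, 5], [216.8, 262.4], [461.9, -318.3, 158.0]), ([216, 266, 3, 4, 4], [217.2, 267.5], [472.7, -332.1, 158.0]), ([223, 268, 4, 4, 10], [224.0, 270.0], [493.5, -330.3, 158.0])]
```

The handle is now within about 1° of vertical, with its axis about 20 mm along tool x from the grip. The collar is at about (501,−314), with the notch line at about 8° yaw. I travel to the stand.

Run:
```python
from h import *
y=[-np.sin(np.radians(8)),np.cos(np.radians(8))]
plan([490,-60,362],y);plan([521.3,-311.1,345],y)
```

```text
shift cm [ 18.66 -14.6   -2.15] spin 46.7 or -133.3 q6 -125.8 q [ 0.33  0.13  1.75  0.    1.27 -2.2 ] tcp [478.7 176.6 340.1] t 20.55
shift cm [ 37.32 -31.68  -0.43] spin 46.7 or -133.3 q6 -125.8 q [ 0.33  0.13  1.75  0.    1.27 -2.2 ] tcp [478.7 176.6 340.1] t 20.55
```

```bash
python3 -m inch '[{"xyz":[1,-0.8,-0.6],"spin":3},{"xyz":[3.2,-2.5,-1.2],"spin":7},{"xyz":[5.6,-4.4,-2.1],"spin":12},{"xyz":[8,-6.3,-2.1],"spin":17},{"xyz":[10.4,-8.1,-2.1],"spin":22},{"xyz":[12.8,-10,-2.1],"spin":27},{"xyz":[15.2,-11.9,-2.1],"spin":32},{"xyz":[18,-14,-2.1],"spin":37},{"xyz":[20.5,-16.3,-2.1],"spin":41},{"xyz":[22.8,-18.4,-2.1],"spin":44},{"xyz":[25.1,-20.5,-2.1],"spin":46},{"xyz":[27.4,-22.6,-2.1],"spin":46.7},{"xyz":[29.7,-24.7,-2.1],"spin":46.7},{"xyz":[32,-26.8,-2.1],"spin":46.7},{"xyz":[34.3,-28.9,-1.5],"spin":46.7},{"xyz":[36,-30.5,-0.5],"spin":46.7},{"xyz":[37,-31.4,-0.4],"spin":46.7},{"xyz":[37.3,-31.7,-0.4],"spin":46.7},{"xyz":[37.3,-31.7,-0.4],"spin":46.7},{"xyz":[37.3,-31.7,-0.4],"spin":46.7}]'
cat > rel.py <<'E'
from tilt import *
def nose(f):
    h=cv2.cvtColor(cv2.imread(f"pics/{f}.png"),cv2.COLOR_BGR2HSV);v=((h[...,1]<40)&(h[...,2]>110))
    return [(r,np.where(v[r,200:232])[0].min(initial=99)+200,np.where(v[r,325:360])[0].max(initial=-1)+325) for r in range(196,316,6)]
E
python3 - <<'E'
from rel import *
im,C,o=tilt("scene","s10");snap("wrist","w10");print(nose("w10"))
# predicted pixels: seat & tail in scene
R=Ro.from_rotvec(o["orientation"]).as_matrix();ax=np.array(o["ee_pos"])+R[:,0]*20.5
print("axis",ax.round(1),"toolx",R[:,0].round(3));print(proj(C,[ax+[0,0,-139.]]))
h=cv2.cvtColor(im,cv2.COLOR_RGB2HSV);m=((h[...,1]<70)&(h[...,2]>150)).astype(np.uint8);m[:255]=0;m[290:]=0;m[:,:215]=0;m[:,250:]=0
n,l,s,c=cv2.connectedComponentsWithStats(m);print([(s[i].tolist(),c[i].round(1)) for i in range(1,n) if s[i,4]>5]);plan(ax,[0,1])
E
```

```text
t: 22.55
ee_pos: [521.6, -310.2, 344.9]
orientation: [0.218, -3.128, 0.002]
ft_force: [-0.0, 0.5, -3.7]
width: 55.1
scene n px 89 [223 236   6  19  89]
tool-x vs z: slope -0.074 (deg -4.2), at grip 15.5, z range -154 -73, offset at tail 26.9
[(196, np.int64(216), np.int64(341)), (202, np.int64(212), np.int64(345)), (208, np.int64(209), np.int64(359)), (214, np.int64(209), np.int64(359)), (220, np.int64(210), np.int64(359)), (226, np.int64(210), np.int64(359)), (232, np.int64(210), np.int64(359)), (238, np.int64(211), np.int64(359)), (244, np.int64(211), np.int64(359)), (250, np.int64(211), np.int64(358)), (256, np.int64(212), np.int64(358)), (262, np.int64(212), np.int64(345)), (268, np.int64(212), np.int64(344)), (274, np.int64(213), np.int64(344)), (280, np.int64(213), np.int64(343)), (286, np.int64(214), np.int64(343)), (292, np.int64(214), np.int64(343)), (298, np.int64(215), np.int64(342)), (304, np.int64(299), np.int64(324)), (310, np.int64(299), np.int64(324))]
axis [ 501.3 -313.1  345.1] toolx [-0.99  -0.139  0.006]
[[228.38600233 255.9103303 ]]
[([224, 263, 14, 11, 69], array([231.7, 267. ]))]
shift cm [ 2.06 -0.01  0.03] spin 8.0 or -172.0 q6 -129.7 q [-0.55  0.29  1.54 -0.    1.32 -2.26] tcp [ 521.7 -310.1  345.2] t 22.65
```

Run:
```python
from h import *
im=cv2.imread("pics/w10.png");h=cv2.cvtColor(im,cv2.COLOR_BGR2HSV)
red=(((h[...,0]<6)|(h[...,0]>174))&(h[...,1]>150)&(h[...,2]>60));p=np.argwhere(red[130:230,230:330])+[130,230];print("red",len(p),p.min(0),p.max(0))
Cs=cam("scene");th=np.linspace(0,6.28,60)
for cc in((501.3,-313.5),):
    q=proj(Cs,np.c_[cc[0]+19*np.cos(th),cc[1]+19*np.sin(th),150+0*th]);print("ring pred scene bbox",q.min(0).round(1),q.max(0).round(1),"tail line pred",proj(Cs,[[*cc,185],[*cc,275]]).round(1).tolist())
K=ctrl.get_obs();C=cam("wrist",K);q=proj(C,np.c_[501.3+19*np.cos(th),-313.5+19*np.sin(th),150+0*th]);print("wrist ring pred",q.min(0).round(1),q.max(0).round(1))
w=cv2.resize(im[110:250,210:350],(560,560),interpolation=2);s=cv2.imread("pics/s10.png")[215:295,210:245];s=cv2.resize(s,(245,560),interpolation=0)
cv2.imwrite("pics/c10.png",np.hstack([w,s])[:, :800])
```

```text
red 650 [165 264] [199 293]
ring pred scene bbox [223.1 262.9] [237.  274.1] tail line pred [[229.0, 260.8], [226.0, 239.6]]
wrist ring pred [259.5 150. ] [296.1 186.5]
```

View pics/c10.png

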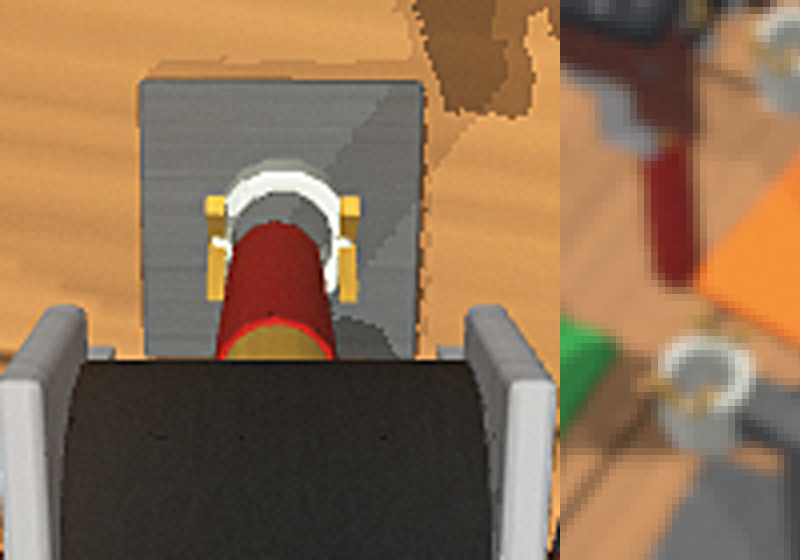

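This is the twelfth picture, so I view no more. In the left panel the tail tip's centre column, 278, nearly matches the collar's at 281, with the brass V gaps at row 245 on both sides. The tail axis comes out about 5 mm too far along tool +x and the yaw looks square. I shift −5 mm and lower the tail into the bore, watching the forces.

```bash
python3 -m inch '[{"xyz":[-0.3,0,0],"spin":0},{"xyz":[-0.5,0,0.5],"spin":0},{"xyz":[-0.5,0,1.5],"spin":0},{"xyz":[-0.5,0,2.5],"spin":0},{"xyz":[-0.5,0,3.5],"spin":0},{"xyz":[-0.5,0,4.3],"spin":0},{"xyz":[-0.5,0,5],"spin":0},{"xyz":[-0.5,0,5],"spin":0}]'
python3 - <<'E'
from rel import *
im,C,o=snap("wrist","w11");h=cv2.cvtColor(im,cv2.COLOR_RGB2HSV)
red=(((h[...,0]<6)|(h[...,0]>174))&(h[...,1]>150)&(h[...,2]>60)).astype(np.uint8);br=((h[...,0]>15)&(h[...,0]<32)&(h[...,1]>150)&(h[...,2]>110)).astype(np.uint8)
for nm,m in(("red",red),("brass",br)):
    m[:130]=0;m[240:]=0;m[:,:230]=0;m[:,330:]=0
    n,l,s,c=cv2.connectedComponentsWithStats(m);print(nm,[(s[i].tolist(),c[i].round(1).tolist()) for i in range(1,n) if s[i,4]>8])
rr=[(r,np.where(red[r])[0].min(),np.where(red[r])[0].max()) for r in range(150,215,3) if red[r].any()];print(rr)
E
```

```text
t: 23.45
ee_pos: [525.8, -309.2, 293.7]
orientation: [0.219, -3.126, 0.0]
ft_force: [0.0, -0.0, -2.8]
width: 55.0
red [([264, 165, 30, 35, 650], [278.4, 181.4])]
brass [([258, 162, 6, 12, 58], [260.3, 167.1]), ([297, 162, 6, 12, 61], [299.4, 167.1]), ([258, 176, 6, 16, 84], [260.6, 183.8]), ([297, 176, 5, 16, 75], [299.0, 184.0]), ([267, 191, 24, 9, 151], [278.5, 196.0])]
[(165, np.int64(279), np.int64(279)), (168, np.int64(272), np.int64(285)), (171, np.int64(269), np.int64(288)), (174, np.int64(268), np.int64(289)), (177, np.int64(267), np.int64(290)), (180, np.int64(267), np.int64(290)), (183, np.int64(266), np.int64(291)), (186, np.int64(266), np.int64(291)), (189, np.int64(265), np.int64(291)), (192, np.int64(265), np.int64(292)), (195, np.int64(264), np.int64(293)), (198, np.int64(264), np.int64(293))]
```

Measured from the new wrist frame, the seat is at tool x ≈ 22.8 mm against the tail at about 23.5 mm, and 1 mm off along y. I lower on.

```bash
python3 -m inch '[{"xyz":[0,0.1,0.3],"spin":0},{"xyz":[0,0.1,0.8],"spin":0},{"xyz":[0,0.1,1.3],"spin":0},{"xyz":[0,0.1,1.8],"spin":0},{"xyz":[0,0.1,2.3],"spin":0},{"xyz":[0,0.1,2.8],"spin":0},{"xyz":[0,0.1,3.0],"spin":0},{"xyz":[0,0.1,3.0],"spin":0}]'; python3 -c "
from workcell import ctrl;o=ctrl.get_obs();print(o['moment'],o['width'])"
```

```text
t: 24.3
ee_pos: [525.7, -308.4, 264.1]
orientation: [0.219, -3.127, 0.001]
ft_force: [-0.4, -0.1, -3.1]
width: 54.4
[ 0.02157337 -0.01808746  0.00449563] 54.41402120769153
```

```bash
python3 -m inch '[{"xyz":[0,0,0.5],"spin":0},{"xyz":[0,0,1],"spin":0},{"xyz":[0,0,1.5],"spin":0},{"xyz":[0,0,2],"spin":0},{"xyz":[0,0,2.5],"spin":0},{"xyz":[0,0,3],"spin":0},{"xyz":[0.05,0,3.5],"spin":0},{"xyz":[0.05,0,4],"spin":0},{"xyz":[0.1,0,4.5],"spin":0},{"xyz":[0.1,0,5],"spin":0},{"xyz":[0.1,0,5.5],"spin":0},{"xyz":[0.1,0,6],"spin":0},{"xyz":[0.1,0,6]  ,"spin":0}]'
python3 - <<'E'
from rel import *
im,C,o=snap("wrist","w12");print(nose("w12"));h=cv2.cvtColor(im,cv2.COLOR_RGB2HSV)
br=((h[...,0]>15)&(h[...,0]<32)&(h[...,1]>150)&(h[...,2]>110)).astype(np.uint8)
br[:120]=0;br[260:]=0;br[:,:220]=0;br[:,340:]=0
n,l,s,c=cv2.connectedComponentsWithStats(br);print([(s[i].tolist(),c[i].round(1).tolist()) for i in range(1,n) if s[i,4]>8]);print(o["moment"])
E
```

```text
t: 25.6
ee_pos: [523.8, -308.3, 203.2]
orientation: [0.219, -3.125, -0.001]
ft_force: [-0.0, 0.2, -2.6]
width: 54.9
[(196, np.int64(216), np.int64(341)), (202, np.int64(212), np.int64(345)), (208, np.int64(209), np.int64(348)), (214, np.int64(209), np.int64(348)), (220, np.int64(210), np.int64(347)), (226, np.int64(210), np.int64(347)), (232, np.int64(210), np.int64(346)), (238, np.int64(211), np.int64(346)), (244, np.int64(211), np.int64(346)), (250, np.int64(211), np.int64(345)), (256, np.int64(212), np.int64(345)), (262, np.int64(212), np.int64(345)), (268, np.int64(213), np.int64(344)), (274, np.int64(213), np.int64(344)), (280, np.int64(213), np.int64(344)), (286, np.int64(214), np.int64(343)), (292, np.int64(214), np.int64(343)), (298, np.int64(215), np.int64(342)), (304, np.int64(299), np.int64(324)), (310, np.int64(299), np.int64(324))]
[([247, 184, 9, 16, 102], [250.8, 190.5]), ([303, 184, 8, 9, 65], [306.4, 188.4]), ([267, 192, 24, 8, 150], [278.5, 196.0]), ([302, 194, 8, 6, 34], [305.3, 196.9])]
[ 0.06012335 -0.03811168  0.01382518]
```

No contact so far. The nose face shows a lean of about 0.5°, the crossbar is at about z 179, and it is aligned with the V to within 1 mm. I ease down the last 22 mm.

```bash
python3 -m inch '[{"xyz":[0,0,0.3],"spin":0},{"xyz":[0,0,0.6],"spin":0},{"xyz":[0,0,0.9],"spin":0},{"xyz":[0,0,1.2],"spin":0},{"xyz":[0,0,1.5],"spin":0},{"xyz":[0,0,1.8],"spin":0},{"xyz":[0,0,2.0],"spin":0},{"xyz":[0,0,2.1],"spin":0},{"xyz":[0,0,2.1],"spin":0}]'; python3 -m inch '[{"xyz":[0,0,0.1],"spin":0},{"xyz":[0,0,0.2],"spin":0},{"xyz":[0,0,0.2],"spin":0}]'; python3 -c "
from workcell import ctrl;o=ctrl.get_obs();print(o['moment'],o['width'])"
```

```text
t: 26.55
ee_pos: [523.8, -308.4, 182.5]
orientation: [0.219, -3.126, -0.0]
ft_force: [0.8, 0.4, -3.7]
width: 54.4
t: 26.85
ee_pos: [523.8, -308.4, 180.4]
orientation: [0.219, -3.126, -0.0]
ft_force: [-0.2, 0.2, -4.3]
width: 54.5
[ 0.04599704 -0.06436835 -0.02063401] 54.498712646346725
```

```bash
python3 -m inch '[{"xyz":[0,0,0.1],"spin":0},{"xyz":[0,0,0.2],"spin":0},{"xyz":[0,0,0.2],"spin":0}]'; python3 -m inch '[{"xyz":[0,0,0.1],"spin":0},{"xyz":[0,0,0.2],"spin":0},{"xyz":[0,0,0.2],"spin":0}]'; python3 -c "
from workcell import ctrl;o=ctrl.get_obs();print(o['moment'],o['width'])"
```

```text
t: 27.15
ee_pos: [523.5, -308.4, 178.3]
orientation: [0.219, -3.125, -0.0]
ft_force: [-0.7, -1.1, -2.6]
width: 55.1
t: 27.45
ee_pos: [523.7, -308.6, 177.7]
orientation: [0.219, -3.126, 0.0]
ft_force: [-3.2, 1.6, 7.9]
width: 55.3
[ 0.30708701  0.88322832 -0.07652118] 55.26786888050941
```

Contact came at TCP 178 (about +11 N), within 2–3 mm of the height expected for a seated crossbar; resting on the notch tops would be 12 mm higher. I release and rise.

```bash
python3 -m inch '[{"xyz":[0,0,-0.05],"spin":0},{"xyz":[0,0,-0.05],"spin":0},{"xyz":[0,0,-0.05],"spin":0},{"xyz":[0,0,-0.05],"spin":0},{"xyz":[0,0,-0.05],"spin":0},{"xyz":[0,0,-0.05],"spin":0}]' 0 && python3 -m inch '[{"xyz":[0,0,-1],"spin":0},{"xyz":[0,0,-3],"spin":0},{"xyz":[0,0,-6],"spin":0},{"xyz":[0,0,-9],"spin":0},{"xyz":[0,0,-12],"spin":0},{"xyz":[0,0,-15],"spin":0},{"xyz":[0,0,-16],"spin":0},{"xyz":[0,0,-16],"spin":0},{"xyz":[0,0,-16],"spin":0}]'
python3 - <<'E'
from rel import *
im,C,o=snap("wrist","w13");h=cv2.cvtColor(im,cv2.COLOR_RGB2HSV)
def comps(m,nm,lim=8):
    m=m.astype(np.uint8);m[:110]=0;m[300:]=0;m[:,:190]=0;m[:,370:]=0
    n,l,s,c=cv2.connectedComponentsWithStats(m)
    for i in range(1,n):
        if s[i,4]>lim:
            r=cv2.minAreaRect(np.argwhere(l==i)[:,::-1].astype(np.float32));print(nm,s[i].tolist(),c[i].round(1).tolist(),np.round(r[1],1),round(r[2],1))
comps((h[...,1]<40)&(h[...,2]>130),"white",40)
comps(h[...,2]<50,"dark",100)
comps((h[...,0]>15)&(h[...,0]<32)&(h[...,1]>150)&(h[...,2]>110),"brass")
s=np.array([501.5,-313.7]);a=np.radians(8)
x=np.array([np.cos(a),np.sin(a)]);y=np.array([-x[1],x[0]])
for z,nm in((211,"nose face if home z211"),(223,"if on tops z223")):
    print(nm,proj(C,[[*(s+i*22*x+j*27.5*y),z] for i,j in((1,1),(1,-1),(-1,1),(-1,-1))]).round(1).tolist())
snap("scene","s13");snap("top","t13")
print(o["ft_force"],o["ee_pos"])
E
```

```text
t: 28.05
ee_pos: [523.6, -308.5, 178.0]
orientation: [0.219, -3.125, -0.0]
ft_force: [0.3, -0.2, -0.2]
width: 87.6
t: 28.95
ee_pos: [524.5, -308.1, 336.8]
orientation: [0.219, -3.124, -0.001]
ft_force: [-0.1, 0.5, -0.2]
width: 87.7
white [265, 149, 26, 8, 135] [277.2, 153.2] [ 7. 25.] 90.0
white [246, 151, 6, 56, 275] [248.6, 179.9] [55.  5.] 90.0
white [305, 156, 7, 51, 264] [307.5, 181.0] [ 5.4 50.1] 2.0
dark [254, 157, 51, 47, 1013] [284.8, 179.3] [50. 46.] 0.0
dark [190, 251, 4, 42, 106] [190.9, 273.4] [41.  3.] 90.0
dark [364, 250, 6, 47, 210] [367.1, 272.7] [46.  5.] 90.0
brass [286, 110, 6, 7, 18] [288.7, 113.8] [6. 5.] 90.0
brass [344, 123, 8, 4, 11] [347.5, 124.5] [7.1 2.3] 8.1
brass [358, 124, 12, 44, 267] [365.6, 151.1] [43. 11.] 90.0
brass [343, 127, 9, 3, 11] [347.2, 127.6] [7.9 1.9] 18.4
brass [201, 134, 5, 4, 9] [202.9, 135.3] [3. 4.] 90.0
brass [344, 141, 4, 5, 11] [345.9, 142.9] [4. 3.] 90.0
brass [226, 155, 6, 4, 9] [228.4, 156.0] [2.1 4.9] 45.0
brass [344, 156, 11, 5, 14] [348.7, 157.2] [3.7 9.4] 69.4
brass [320, 165, 7, 5, 13] [323.2, 167.2] [6.1 3.5] 11.3
brass [
[... 730 characters left out ...]
6
brass [333, 233, 9, 3, 10] [337.4, 233.9] [8.1 1.5] 7.1
brass [337, 242, 6, 6, 12] [339.9, 243.8] [5.3 4.1] 11.3
brass [195, 253, 8, 2, 10] [198.9, 253.6] [1. 7.] 90.0
brass [212, 271, 7, 5, 14] [214.6, 273.1] [3.  6.6] 80.5
brass [207, 272, 4, 5, 12] [208.4, 273.7] [4. 3.] 90.0
brass [214, 276, 8, 3, 9] [217.4, 277.4] [7.  1.9] 18.4
brass [223, 277, 7, 3, 10] [226.0, 278.5] [1.8 6.3] 78.7
brass [246, 280, 6, 3, 10] [248.9, 281.2] [5. 2.] -0.0
nose face if home z211 [[307.0, 203.6], [243.1, 203.6], [308.3, 151.9], [241.6, 151.9]]
if on tops z223 [[308.2, 207.2], [241.7, 207.1], [309.5, 153.5], [240.1, 153.4]]
[-0.06502249  0.46799104 -0.15718721] [ 524.47745759 -308.12764028  336.8423459 ]
```

Released cleanly: force about 0, and the head stays put. The cheek span of 66 px matches home height (65.3 predicted, against 68 if resting on the tops). I cross-check tail and head from the scene and top pictures.

Run:
```python
from h import *
s=[501.5,-313.7]
for f,n in(("s13","scene"),("t13","top")):
    C=cam(n);im=cv2.imread(f"pics/{f}.png");h=cv2.cvtColor(im,cv2.COLOR_BGR2HSV)
    m=(((h[...,0]<6)|(h[...,0]>174))&(h[...,1]>150)&(h[...,2]>40)).astype(np.uint8)
    P=proj(C,[[*s,41],[*s,120],[*s,132],[*s,156],[*s,211]]);print(n,"pred tail41,120,132,156,nose211",P.round(1).tolist())
    lo=P.min(0)-25;hi=P.max(0)+25;M=np.zeros_like(m);M[int(lo[1]):int(hi[1]),int(lo[0]):int(hi[0])]=m[int(lo[1]):int(hi[1]),int(lo[0]):int(hi[0])]
    k,l,st,c=cv2.connectedComponentsWithStats(M)
    for i in range(1,k):
        if st[i,4]>5:
            p=np.argwhere(l==i)[:,::-1].astype(float);kk=np.polyfit(p[:,1],p[:,0],1);print(st[i].tolist(),c[i].round(1),"bottom",p[:,1].max(),"slope dx/dy",kk[0].round(3))
    d=P[3]-P[0];print("pred slope",(d[0]/d[1]).round(3))
    dk=((h[...,2]<60)).astype(np.uint8);q=P[4];a,b=int(q[0])-18,int(q[1])-18;k,l,st,c=cv2.connectedComponentsWithStats(dk[b:b+50,a:a+40]);
    print("dark",[((st[i]+[a,b,0,0,0]).tolist(),(c[i]+[a,b]).round(1)) for i in range(1,k) if st[i,4]>15])
C=cam("scene")
a=np.radians(8);x=np.array([np.cos(a),np.sin(a),0]);y=np.array([-x[1],x[0],0])
for z,nm in((0,"home"),(12,"tops")):
    print(nm,"roller centre px",proj(C,[[*s,194+z]]).round(1),proj(cam("top"),[[*s,211+z]]).round(1),"tail",proj(C,[[*s,41+z]]).round(1))
```

```text
scene pred tail41,120,132,156,nose211 [[233.2, 290.6], [230.9, 274.9], [230.6, 272.4], [229.9, 267.2], [228.1, 255.0]]
[229, 281, 6, 9, 45] [231.6 284.9] bottom 289.0 slope dx/dy 0.133
pred slope 0.14
dark [([224, 250, 14, 13, 123], array([230.9, 255.6]))]
top pred tail41,120,132,156,nose211 [[388.0, 206.0], [394.0, 201.7], [395.0, 201.0], [397.0, 199.6], [401.9, 196.2]]
pred slope -1.413
dark [([383, 178, 10, 17, 64], array([386.4, 184. ]))]
home roller centre px [[228.7 258.8]] [[401.9 196.2]] tail [[233.2 290.6]]
tops roller centre px [[228.3 256.1]] [[403.  195.4]] tail [[232.8 288.3]]
```

The scene view agrees with home: handle slope 0.133 against 0.14 for vertical, and the tail bottom within about 1 px. The arm is 125 mm above the roller and touches nothing, so I hand in.

```bash
python3 -c "
from workcell import ctrl;print(ctrl.close_job());o=ctrl.get_obs();print(o['t'],o['ft_force'])"
```

```text
the job is handed in; nothing more can be done
None
the job is handed in; nothing more can be done
```

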